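# Set the shear's hold-down with the strip gauge

## Robot

A 6-joint arm with a two-finger parallel gripper is mounted at the origin on the work surface. World frame = base frame: x ahead of the robot, y to its left, z up, the work surface at z = 0. Lengths are in m, angles in rad, forces in N, time in s.
With the tool pointing down it reaches from about 0.25 to 0.775 m from the base axis. Payload 4 kg.
Tool frame: the origin (TCP) lies at the very end of the fingers, on their centre line; the grasp point (between the pads) lies 19 mm behind it; z points along the fingers, y is the direction in which the jaws open and shut (so a half turn about z gives the same grasp; the last joint's range is limited). The gripper opens to 94 mm and grips with 3 to 60 N. Pads are 16 mm wide; open, the fingers measure 119 mm over their backs; the gripper's body (75 mm by 177 mm) begins 78 mm behind the grasp point.
Start: joints at [1.039, 0.087, 1.371, -0, 1.684, -0.103], TCP at [0.229, 0.5, 0.172] pointing down, gripper open.
Joint ranges: [-3.1, 3.1], [-0.76, 2.03], [0.27, 2.55], [-1.08, 4.22], [0.17, 2.65], [-2.57, 2.57]. Speed limits (rad/s): [2.79, 2.79, 3.14, 3.14, 3.14, 3.14].

## Interface

Orientations are given as [roll, pitch, yaw] about the fixed x, y, z axes, in that order (R = Rz(yaw) Ry(pitch) Rx(roll)).
In Python, from bench import robot, snapshot, calibration gives the robot as it stands. The module is installed in compiled form; this text tells all that it offers.
- The arm moves only by the tool servo_tool, never from a script. Its argument "series" is text: rows parted by semicolons, each of 5 numbers parted by spaces: the closure, from -1 (fully open) to 1 (shut), then the shift along the tool's x, y, z in cm, then the turn about the tool's z in rad. A call has 1 to 20 rows; each row is the pose to reach, as a shift and turn from the pose commanded when the call began, along the tool's axes at that moment; what a row does not reach only later rows make up. A row lasts 1/12 s, in which the tool goes at most 41.7 mm and 7.16 degrees, less where a joint would pass 70% of its speed; a pose out of reach is approached as far as the arm can. A call with a gripper value outside its range is refused whole. The fingers move at their own pace and stop on an object; the grip force is fixed at half the most. Time passes only in rows, so rows that repeat a pose let the fingers close. It gives the time, the measured TCP pose, the force and the opening at its end, in the units of the state.
- robot.get_obs(): the state, without advancing time (a new reading comes with each control period).
- snapshot(name): name is "scene" or "top" or "wrist"; returns (picture, depth): 480x640x3 uint8, red, green, blue; 480x640 float32, m along the optical axis (not along the pixel's ray), 0 where there is no reading.
- calibration(name): a dict with "fx", "fy", "cx", "cy" (pixels), "rvec" (rotation vector, rad) and "tvec" (3), from world to camera coordinates, as OpenCV has them; the wrist camera has in their place "tool_from_camera" (4x4, takes a point from camera to tool coordinates, whose origin is the TCP and whose axes are the flange's). Camera axes: x right, y down, z forward; pixel columns grow to the right and rows downward; lengths in m; the calibration is good to about 2 mm. A picture is of the moment at which its call begins: read the wrist's pose just before it. calibration takes no time and is no camera call.
- robot.close_job(): hands the job in, once; it reports no verdict.
The state is a dict: "time": time; "joint_positions": joint angles; "qvel": joint speeds; "joint_torque": joint torques, N m; "tool_pos": TCP position; "ee_rot": TCP orientation; "wrist_force": force on the tool from outside, world axes, zero at the start; "wrist_torque": the same for the moment, N m; "width": finger opening in m.
Only numpy, scipy, OpenCV 4.12 (cv2) and the standard library are available. Lean on these libraries where they do the work, as an engineer would, in place of code of your own. Each camera call takes 0.05 s, during which the arm holds its last target. There are 200 camera calls.

## Task

Set the hand shear's hold-down for 6 mm stock. Take the strip gauge by its wooden grip from the tray, slide its blade flat on the bed under the hold-down shoe until the tip comes out beyond it, and let go. Then screw the shoe down by its hub or tommy bar until the gauge just drags: a pull of some 3 to 8 N, the shoe pressing 3 to 6 N, which is 0.5 to 1 mm of screw travel past first touch. Never jam it (15 N on the gauge). Then draw the gauge straight out by its grip, feeling that light drag, and lay it back flat in its tray, leaving the screw as set and the other things on the bench alone.

Things in the scene. Friction and masses are not known exactly. Their poses are not given: they have to be found in the camera images.
- gauge: strip gauge, loose, about 0.28 kg: flat steel blade 165 long (x), 30 wide (y), 6 mm thick, with a wooden grip block 46 (x) by 22 (y) by 38 mm high standing on its tail end, its top 44 mm above the blade's underside. Origin: on the blade's underside below the grip's middle; x points along the blade to its tip, z up. Starts flat in the tray
- gauge_tip (a point): middle of the blade's tip edge on its underside, 143 mm along x from the gauge's origin; axes as the gauge
- gauge_grip (a point): middle of the wooden grip, 28 mm above the blade's underside
- tray: fixed open sheet-metal tray, 300 mm (x) by 170 mm (y), walls 3 mm thick and 16 mm high, floor 3 mm thick. Origin: centre of its underside
- shear: hand lever shear bolted to the bench, lever pulled out of its socket, upper blade fixed open. Origin: on the bench under the axis of the upright hold-down screw; x points from the open feeding side towards the blades, z up. Behind the axis (x over 30 mm) the upper blade and cheek rise to 215 mm above the bench, at y over 170 mm the lever socket to 255 mm
- bed (a point): top of the flat ground bed, 80 mm above the bench, on the screw's axis, under the middle of the shoe; axes as the shear. The bed is flat from x = -130 to 36 mm, y = -80 to 50 mm; from y = 50 to 104 mm (x within 26 mm) stands the hold-down's bracket, 200 mm high over the bench, whose 32 mm wide arm carries the nut on the axis
- bed_front (a point): middle of the bed's front edge on the feeding side, where the gauge goes in; 130 mm before the screw's axis, on the bed's top; open above
- shoe_place (a point): nominal spot of the middle of the shoe's sole, 10 mm over the bed (a fixed mark: the true start height, 7 to 12.5 mm, is not measured). Shoe, hung from the screw: flat sole 34 by 34 mm (shoe_c0 in the rules, centre 5 mm over its face), toe turned up on the feeding side to x = -30 mm. Pushed up off its stop it yields up to 7 mm: 0.8 N weight plus 5 N/mm. Friction steel on steel about 0.6
- hub_place (a point): nominal spot of the middle of the screw's hub, 240 mm over the bench at the start (a fixed mark; truly 237 to 243 mm, as the bracket is bolted in slots). Hub: upright steel cylinder, diameter 25, height 26 mm, free all round but for the level tommy bar through its middle, 10 mm thick, 115 mm long with ball ends. The nut's top, 40 mm across, is 202 to 206 mm over the bench
- screw (a joint): angle of the hold-down screw (rad): grows clockwise seen from above, which lowers shoe, hub and bar 8 mm a turn (1.273 mm/rad). Stays where it is left (0.07 N m to turn). At 0 the tommy bar lies along the shear's y; at angle a it is a clockwise of that. The angle does not tell the gap: the bracket sits higher or lower each time. First touch on the gauge comes after 0.8 to 5.2 rad
- wire_brush: bystander: long narrow hand wire brush, 270 mm long, wooden back, lying on the bench
- chipping_hammer: bystander: slag hammer with wooden handle, 280 mm long, lying on the bench
- magnet_square: bystander: triangular dark steel holding magnet, sides 110 mm, 16 mm thick
- try_square: bystander: steel try square, blade 130 mm, dark stock 110 mm
- offcut: bystander: dark steel plate offcut, 120 by 50 by 10 mm
- wrench: bystander: steel spanner, 200 mm long
Mind the look-alikes: they are no part of the job. Of the things that look like the gauge, the middle-sized one is meant.

How it is judged:
On the way, in this order (a step that is already met when the one before it is completed fails the run):
1. the gauge's blade lies under the shoe: its tip at least 10 mm past the screw's axis and within 22 mm of it sideways, its underside within 6 mm of the bed (x of gauge_tip in the frame of bed above 0.01 m and y of gauge_tip in the frame of bed between -0.022 and 0.022 m and z of gauge_tip in the frame of bed between -0.003 and 0.006 m), for 0.1 s.
2. with the hand off everything, the shoe bears lightly on the gauge under it: 1.5 to 7 N (contact force between gauge and shoe_c0 between 1.5 and 7 N and contact force between the fingers and anything else below 0.3 N and x of gauge_tip in the frame of bed above 0.01 m), for 0.2 s.
3. the gauge, held in the fingers, is drawn back while it still drags: its tip within 10 mm of the screw's axis, the shoe on it with 1 to 12 N (contact force between gauge and shoe_c0 between 1 and 12 N and contact force between the fingers and gauge above 1 N and x of gauge_tip in the frame of bed between -0.01 and 0.01 m), for 0.04 s.
At the end, for the whole second after the job is handed in: the shoe is left set so that its sole hangs 4.5 to 5.9 mm above the bed (a 6 mm blade just drags) and the screw is at rest; the gauge lies flat and still on the floor of its tray, wholly inside it (z of shoe_c0 in the frame of bed between 0.0095 and 0.0109 m and velocity of joint screw between -0.05 and 0.05 rad/s and x of gauge in the frame of tray between -0.125 and 0.125 m and x of gauge_tip in the frame of tray between -0.147 and 0.147 m and y of gauge in the frame of tray between -0.075 and 0.075 m and y of gauge_tip in the frame of tray between -0.075 and 0.075 m and z of gauge in the frame of tray below 0.008 m and angle between gauge's own z axis and vertical below 0.06 rad and linear speed of gauge below 0.01 m/s); the robot touches nothing.
It fails at once if the gauge is jammed: the shoe presses on it with more than 15 N (contact force between gauge and shoe_c0 above 15 N).
It fails at once if a bystander is moved by more than 25 mm (distance of any of wire_brush, chipping_hammer, magnet_square, try_square, offcut, wrench from where it was at the start of the episode above 0.025 m).
It also fails if it takes over 67 s, if anything falls off the work surface, if the arm or the gripper's body presses on something with over 40 N, if the wrist force passes 120 N, or if a joint passes its speed limit or range.

## Working session

There is one attempt and no reset: what is moved stays moved. The work goes in short steps, Python scripts to look and compute and a tool call to move; the robot and the scene stay as the last step left them, time stands still between calls to the robot, and variables do not carry over. Pictures are saved under pics/ and viewed, about 8 in all and at most 12, crops included, and the job is handed in when it is done.

Besides the shell and the picture viewer there is one more tool, called after ">>>" by a JSON object that holds its "api" and its "payload", one argument or row to a line. servo_tool: Moves the arm, as the interface text tells. Its arguments: {"type":"object","properties":{"series":{"type":"string"}},"required":["series"]}

```bash
mkdir -p pics
cat > h.py <<'E'
import numpy as np,cv2
from bench import robot,snapshot,calibration
from scipy.spatial.transform import Rotation as R
def save(n,p): cv2.imwrite('pics/'+n+'.png',p[:,:,::-1])
def cam(name,o=None):
    c=calibration(name);K=np.array([[c['fx'],0,c['cx']],[0,c['fy'],c['cy']],[0,0,1]])
    if name=='wrist':
        o=o or robot.get_obs();T=np.eye(4);T[:3,:3]=R.from_euler('xyz',o['ee_rot']).as_matrix();T[:3,3]=o['tool_pos'];T=T@np.array(c['tool_from_camera'])
        return K,T[:3,:3],T[:3,3]
    r=cv2.Rodrigues(np.array(c['rvec'],float))[0];return K,r.T,-r.T@np.array(c['tvec'],float).ravel()
def cloud(d,K,Rc,t):
    v,u=np.mgrid[:480,:640];P=np.stack([(u-K[0,2])/K[0,0]*d,(v-K[1,2])/K[1,1]*d,d],-1);P=P@Rc.T+t;P[d<=0]=np.nan;return P
E
python3 - <<'E'
from h import *
o=robot.get_obs();print(o)
for n in('scene','top'):
    p,d=snapshot(n);save(n+'0',p);np.savez(n+'0',p=p,d=d);print(n,cam(n)[2],cam(n)[1][:,2],(d>0).mean())
E
```

```text
{'time': 0.0, 'joint_positions': array([ 1.03888050e+00,  8.79934494e-02,  1.37220958e+00, -2.00463457e-05,
        1.68355491e+00, -1.03068834e-01]), 'qvel': array([ 0.00029577, -0.0025178 , -0.00164303,  0.00145079,  0.00057319,
       -0.00094703]), 'joint_torque': array([-3.77990409e-04, -3.40171123e+01, -3.02430475e+01,  7.20477453e-02,
        3.24861926e-02, -1.68848965e-04]), 'tool_pos': array([0.22839642, 0.49968477, 0.17040588]), 'ee_rot': array([-3.13943682e+00, -2.02959582e-04,  2.71274321e+00]), 'wrist_force': array([0.35455582, 0.41405059, 0.38224266]), 'wrist_torque': array([-0.03360389, -0.01858196,  0.03502092]), 'width': 0.09413920811051826}
scene [1.33094944 0.61256081 1.23775979] [-0.58326088 -0.41812999 -0.69640079] 0.9832291666666667
top [ 0.32362296 -0.02468535  1.68537128] [ 0.0802704  -0.0085747  -0.99673624] 0.9959895833333333
```

View pics/scene0.png

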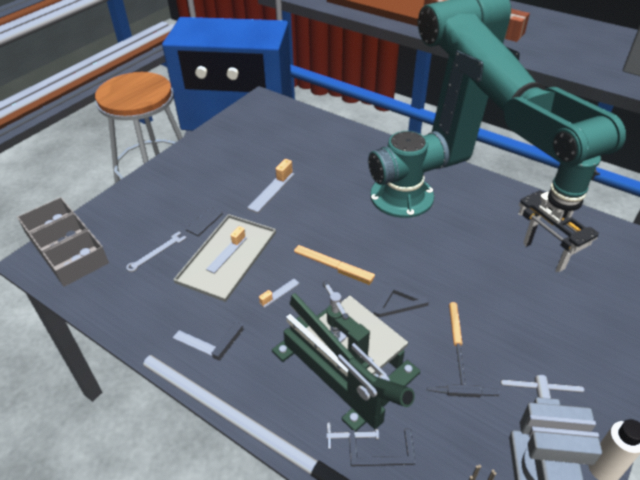

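View pics/top0.png

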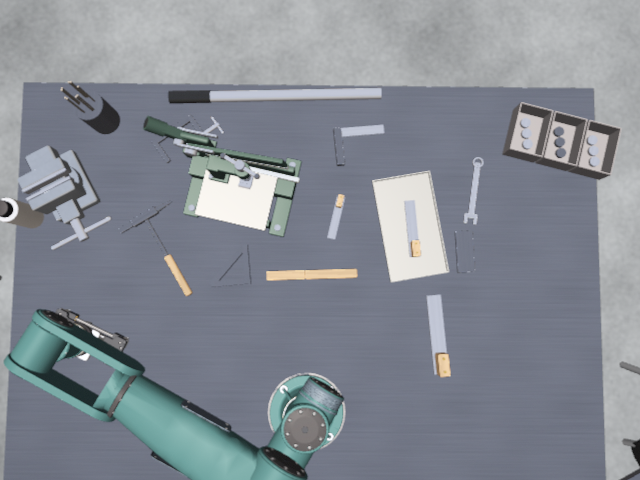

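Scene and top views: the tray is at top-view pixel (411,227) and holds the middle-sized gauge (blade up to (410,202), grip at (416,248)). The look-alikes are at (336,216) and (438,335). The shear bed is at (236,197), with the hub and bar near (235,170).

Run:
```python
from h import *
z=np.load('top0.npz');p,d=z['p'],z['d'];K,Rc,t=cam('top');P=cloud(d,K,Rc,t)
def mm(name,m):
    m=m.astype(np.uint8);n,l,s,c=cv2.connectedComponentsWithStats(m);i=1+np.argmax(s[1:,4]);m=l==i
    q=P[m];q=q[~np.isnan(q[:,0])];r=cv2.minAreaRect((q[:,:2]*1000).astype(np.float32));b=cv2.boxPoints(r)
    print(name,m.sum(),'mean',q.mean(0).round(4),'zpct',np.percentile(q[:,2],[5,50,95]).round(4),'rect',r,b.round(0).tolist());return m
hsv=cv2.cvtColor(p,cv2.COLOR_RGB2HSV);v,u=np.mgrid[:480,:640]
box=lambda a,b,c,e:(u>a)&(u<b)&(v>c)&(v<e)
tr=box(365,455,160,290)
print(p[185,390],p[215,411],p[248,416],p[200,220],p[200,180])
mm('tray',tr&(p.min(2)>110))
mm('grip',tr&(hsv[...,1]>110)&(hsv[...,0]<25)&(p[...,0]>120))
mm('blade',tr&box(400,425,195,245)&(p[...,2].astype(int)>p[...,0].astype(int)+5))
bd=box(180,300,150,245)
mm('bed',bd&(abs(P[...,2]-.08)<.012)&(p.min(2)>140))
for lo,hi in((.19,.225),(.225,.25),(.25,.3)):mm('hi%s'%lo,box(140,310,110,240)&(P[...,2]>lo)&(P[...,2]<hi))
c=cv2.resize(p[105:245,140:310],None,fx=4.5,fy=4.5,interpolation=cv2.INTER_CUBIC);save('crop1',c)
```

```text
[232 229 224] [194 199 214] [242 214 176] [249 245 240] [115 119 134]
tray 11437 mean [ 0.5348 -0.2982  0.0042] zpct [-0.0041  0.0033  0.0144] rect ((536.7335815429688, -300.16070556640625), (379.0815124511719, 261.7137145996094), 0.20967130362987518) [[347.0, -170.0], [348.0, -432.0], [727.0, -430.0], [726.0, -169.0]]
grip 4 mean [ 0.4476 -0.2968  0.0453] zpct [0.0439 0.0442 0.0483] rect ((447.7032470703125, -296.6292724609375), (0.7802764773368835, 8.567342758178711), 89.13948059082031) [[443.0, -297.0], [452.0, -297.0], [452.0, -296.0], [443.0, -296.0]]
blade 411 mean [ 0.5469 -0.2999  0.0101] zpct [0.0037 0.01   0.0173] rect ((542.6692504882812, -300.5788879394531), (128.1104736328125, 31.843334197998047), 4.279685020446777) [[478.0, -289.0], [480.0, -321.0], [608.0, -312.0], [605.0, -280.0]]
bed 3492 mean [0.5946 0.1907 0.0808] zpct [0.0741 0.081  0.0872] rect ((607.6532592773438, 190.58102416992188), (301.677734375, 166.9728546142578), 77.42402648925781) [[493.0, 62.0], [656.0, 25.0], [722.0, 320.0], [559.0, 356.0]]
hi0.19 453 mean [0.6578 0.2175 0.2013] zpct [0.1945 0.2015 0.2088] rect ((658.0612182617188, 205.94342041015625), (111.74701690673828, 40.986358642578125), 75.99816131591797) [[625.0, 157.0], [664.0, 147.0], [691.0, 255.0], [652.0, 265.0]]
hi0.225 179 mean [0.7586 0.3982 0.2328] zpct [0.2255 0.2319 0.2419] rect ((759.56787109375, 396.2055358886719), (42.05299377441406, 37.26322937011719), 77.66887664794922) [[737.0, 380.0], [773.0, 372.0], [782.0, 413.0], [746.0, 421.0]]
hi0.25 86 mean [0.6488 0.1677 0.2552] zpct [0.251  0.2548 0.261 ] rect ((643.9085083007812, 164.1680145263672), (51.149383544921875, 22.963062286376953), 39.14979553222656) [[617.0, 157.0], [631.0, 139.0], [671.0, 171.0], [656.0, 189.0]]
```

View pics/crop1.png

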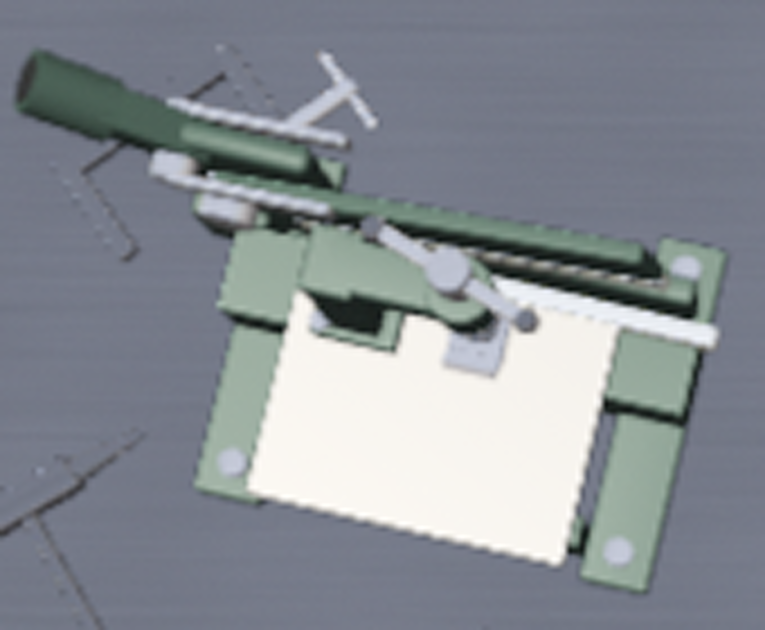

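The crop shows the hub at crop pixel (450,270), the bar ends at (372,226) and (527,320), and the bed's front corners at (250,492) and (565,562).

```bash
cat >> h.py <<'E'
def ray(uv,z,c):
    K,Rc,t=c;q=Rc@np.array([(uv[0]-K[0,2])/K[0,0],(uv[1]-K[1,2])/K[1,1],1]);return t+q*(z-t[2])/q[2]
E
python3 - <<'E'
from h import *
C=cam('top');f=lambda x,y:(140+(x+.5)/4.5-.5,105+(y+.5)/4.5-.5)
g=lambda n,x,y,z:print(n,ray(f(x,y),z,C).round(4))
g('bedFL',250,492,.08);g('bedFR',565,562,.08);g('hub',450,270,.253);g('barL',372,226,.24);g('barR',527,320,.24);g('shoeFrontL',445,363,.1);g('shoeFrontR',495,376,.1)
z=np.load('top0.npz');p,d=z['p'],z['d'];P=cloud(d,*C);hsv=cv2.cvtColor(p,cv2.COLOR_RGB2HSV);v,u=np.mgrid[:480,:640]
m=((u>400)&(u<430)&(v>225)&(v<265)&(hsv[...,1]>55)&(hsv[...,0]<25)).astype(np.uint8)
n,l,s,c=cv2.connectedComponentsWithStats(m);print(s[1:],c[1:]);i=1+np.argmax(s[1:,4]);print('grip',ray(c[i],.047,C),np.nanmedian(P[l==i],0))
for a in((373,181),(430,171),(448,272),(390,283)):print('tray',ray(a,.016,C).round(4))
print('tip',ray((410,201),.009,C))
# shear cross-check in scene view
S=cam('scene');K,Rc,t=S
for X in(ray(f(450,270),.253,C),ray(c[i],.047,C)):
    q=Rc.T@(X-t);print('scene px',K@q/q[2])
print(calibration('wrist'))
p=np.load('scene0.npz')['p'];save('crop2',np.hstack([cv2.resize(p[275:375,270:370],(400,400),interpolation=cv2.INTER_CUBIC),cv2.resize(p[205:305,190:290],(400,400),interpolation=cv2.INTER_CUBIC)]))
E
```

```text
bedFL [0.5495 0.3117 0.08  ]
bedFR [0.508  0.1167 0.08  ]
hub [0.6505 0.1679 0.253 ]
barL [0.678  0.2138 0.24  ]
barR [0.6255 0.1261 0.24  ]
shoeFrontL [0.6275 0.1904 0.1   ]
shoeFrontR [0.6198 0.1596 0.1   ]
[[411 240  10  17 137]] [[415.24087591 248.20437956]]
grip [ 0.46260258 -0.30579329  0.047     ] [ 0.46287659 -0.30559397  0.04770012]
tray [ 0.6603 -0.1889  0.016 ]
tray [ 0.6916 -0.3552  0.016 ]
tray [ 0.3974 -0.4052  0.016 ]
tray [ 0.3643 -0.2381  0.016 ]
tip [ 0.60380828 -0.29761175  0.009     ]
scene px [334.90241227 295.39729423   1.        ]
scene px [237.77771994 230.08846864   1.        ]
{'fx': 408.3466104126458, 'fy': 408.3466104126458, 'cx': 319.8615284803247, 'cy': 242.20940211462622, 'tool_from_camera': array([[ 3.12309617e-04, -9.64127818e-01, -2.65438229e-01,
         7.67711342e-02],
       [ 9.99999458e-01,  5.64689611e-04, -8.74491653e-04,
        -1.88368009e-03],
       [ 9.93011939e-04, -2.65437812e-01,  9.64127472e-01,
        -2.12323552e-01],
       [ 0.00000000e+00,  0.00000000e+00,  0.00000000e+00,
         1.00000000e+00]])}
```

View pics/crop2.png

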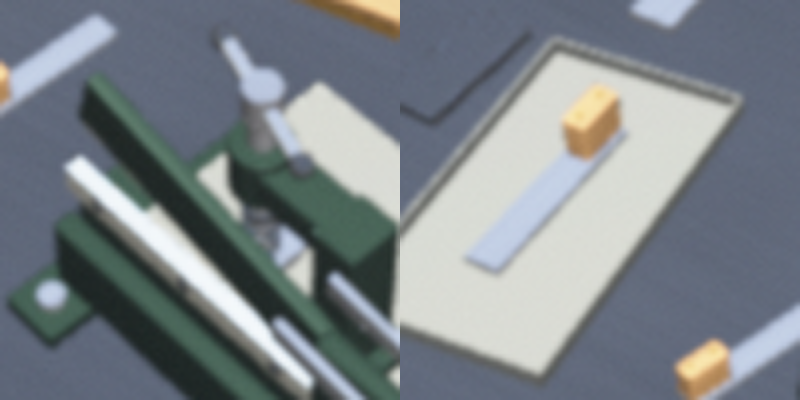

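```bash
cat >> h.py <<'E'
def go(x,y,z,yaw,o=None):
    o=o or robot.get_obs();r=R.from_euler('xyz',o['ee_rot']);y0=o['ee_rot'][2]
    s=R.from_euler('xyz',[np.pi,0,y0]).inv().apply(np.array([x,y,z])-o['tool_pos'])*100
    print('t',round(o['time'],2),'pos',o['tool_pos'].round(4),'rot',o['ee_rot'].round(4),'F',o['wrist_force'].round(2),'w',round(o['width'],4),'\n shift cm',s.round(2),'turn',round(-((yaw-y0+np.pi)%(2*np.pi)-np.pi),3))
E
python3 -c "
from h import *
go(.4626,-.3058,.15,-3.083)"
```

```text
t 0.1 pos [0.2284 0.4997 0.1705] rot [-3.1396e+00 -2.0000e-04  2.7128e+00] F [-0.15  0.26  0.47] w 0.0944 
 shift cm [-54.79 -63.52   2.05] turn -0.487
```

>>> {"api": "servo_tool", "payload": {
  "series": "-1 -54.8 -63.5 2 -0.487;-1 -54.8 -63.5 2 -0.487;-1 -54.8 -63.5 2 -0.487;-1 -54.8 -63.5 2 -0.487;-1 -54.8 -63.5 2 -0.487;-1 -54.8 -63.5 2 -0.487;-1 -54.8 -63.5 2 -0.487;-1 -54.8 -63.5 2 -0.487;-1 -54.8 -63.5 2 -0.487;-1 -54.8 -63.5 2 -0.487;-1 -54.8 -63.5 2 -0.487;-1 -54.8 -63.5 2 -0.487;-1 -54.8 -63.5 2 -0.487;-1 -54.8 -63.5 2 -0.487;-1 -54.8 -63.5 2 -0.487;-1 -54.8 -63.5 2 -0.487;-1 -54.8 -63.5 2 -0.487;-1 -54.8 -63.5 2 -0.487;-1 -54.8 -63.5 2 -0.487;-1 -54.8 -63.5 2 -0.487"
}}

```text
time: 1.77
tool_pos: [0.4588, -0.2931, 0.1512]
ee_rot: [3.141, -0.001, -3.084]
wrist_force: [1.5, 0.4, 0.3]
width: 0.0937
```

>>> {"api": "servo_tool", "payload": {
  "series": "-1 -0.5 -1.2 0 0;-1 -0.5 -1.2 0 0"
}}

```text
time: 1.93
tool_pos: [0.4645, -0.3057, 0.1499]
ee_rot: [3.14, -0.002, -3.087]
wrist_force: [0.9, 0.6, 0.2]
width: 0.0942
```

Run:
```python
from h import *
o=robot.get_obs();p,d=snapshot('wrist');save('w1',p);C=cam('wrist',o);P=cloud(d,*C);np.savez('w1',p=p,d=d)
hsv=cv2.cvtColor(p,cv2.COLOR_RGB2HSV)
m=((hsv[...,1]>80)&(hsv[...,0]<25)&(P[...,2]>.02)&(P[...,2]<.06)&(abs(P[...,0]-.46)<.06)&(abs(P[...,1]+.305)<.05)).astype(np.uint8)
n,l,s,c=cv2.connectedComponentsWithStats(m);i=1+np.argmax(s[1:,4]);q=P[l==i]
zt=np.percentile(q[:,2],80);q=q[q[:,2]>zt-.004];r=cv2.minAreaRect((q[:,:2]*1000).astype(np.float32));print(s[i],zt,r,np.median(q,0))
go(r[0][0]/1000,r[0][1]/1000,.15,-3.083,o)
b=(P[...,2]>.005)&(P[...,2]<.014)&(abs(P[...,1]+.30)<.04)&(P[...,0]>.48)&(P[...,0]<.62)&(p[...,2].astype(int)>p[...,0].astype(int)+6)
n,l,s,c=cv2.connectedComponentsWithStats(b.astype(np.uint8));i=1+np.argmax(s[1:,4]);q=P[l==i]
print('blade',s[i],np.median(q[:,2]),cv2.minAreaRect((q[:,:2]*1000).astype(np.float32)))
```

```text
[304 203  26  55 184] 0.046265719843740574 ((461.93707275390625, -317.3896179199219), (18.154457092285156, 46.58863830566406), 71.10570526123047) [ 0.45292045 -0.31792015  0.04563489]
t 1.93 pos [ 0.4645 -0.3057  0.1499] rot [ 3.1401e+00 -2.1000e-03 -3.0871e+00] F [0.87 0.59 0.23] w 0.0942 
 shift cm [ 0.32 -1.16 -0.01] turn -0.004
blade [ 302  237   37  129 3393] 0.008224900028739046 ((543.5637817382812, -302.5044860839844), (130.07205200195312, 29.485584259033203), 5.2422194480896)
```

View pics/w1.png

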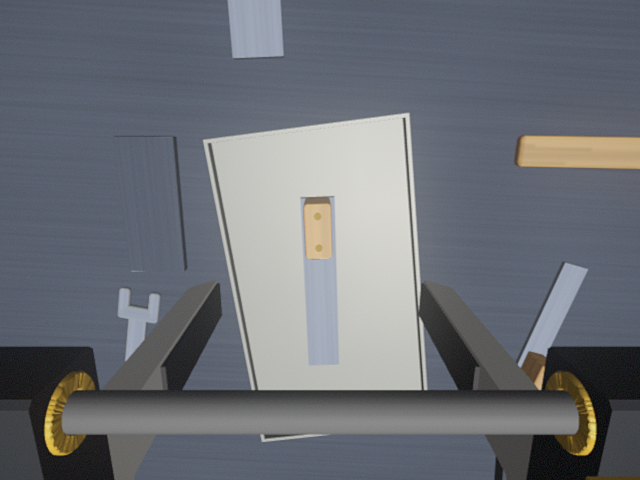

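The wrist view shows the grip top from (305,204) to (331,259) and the blade from its tail edge (301–334,196) to its tip (309–339,364), nearly aligned with the tool. My colour mask caught only part of the grip.

Run:
```python
from h import *
z=np.load('w1.npz');o=robot.get_obs();C=cam('wrist',o);P=cloud(z['d'],*C)
print('griptop z',np.nanmedian(P[210:250,310:326,2]),'tray floor',np.nanmedian(P[250:350,370:395,2]))
g=np.mean([ray(a,.047,C) for a in((305,204),(330,204),(331,259),(306,259))],0);tip=ray((324,364),.009,C);tail=ray((317.5,196),.009,C)
d=tip-tail;print(g,tip,tail,np.linalg.norm(d),np.arctan2(d[1],d[0]))
yaw=np.arctan2(d[1],d[0])-np.pi
u=d/np.linalg.norm(d);print('origin from blade',tip-.143*u)
go(g[0],g[1],.028+.003-.019,yaw)
```

```text
griptop z 0.04683933867580581 tray floor 0.002763143664689577
[ 0.46480509 -0.3069241   0.047     ] [ 0.60647839 -0.2933437   0.009     ] [ 0.44192091 -0.3087478   0.009     ] 0.16527689299191273 0.0933372219435743
origin from blade [ 0.46410084 -0.30667155  0.009     ]
t 1.98 pos [ 0.4642 -0.3036  0.1504] rot [ 3.1392e+00 -2.1000e-03 -3.0855e+00] F [-0.63  0.84 -0.21] w 0.0939 
 shift cm [-0.04 -0.34 13.84] turn -0.037
```

>>> {"api": "servo_tool", "payload": {
  "series": "-1 0 -0.35 3 -0.03;-1 0 -0.35 6.5 -0.03;-1 0 -0.35 10 -0.03;-1 0 -0.35 12.5 -0.03;-1 0 -0.35 13.6 -0.03;-1 0 -0.35 13.6 -0.03;-1 0 -0.35 13.6 -0.03"
}}

```text
time: 2.57
tool_pos: [0.4652, -0.3055, 0.0167]
ee_rot: [-3.141, 0.0, -3.052]
wrist_force: [-0.5, -0.6, 1.0]
width: 0.0946
```

>>> {"api": "servo_tool", "payload": {
  "series": "1 0 0 0.2 0;1 0 0 0.2 0;1 0 0 0.2 0;1 0 0 0.2 0;1 0 0 0.2 0;1 0 0 0.2 0;1 0 0 0.2 0;1 0 0 0.2 0"
}}

```text
time: 3.23
tool_pos: [0.4649, -0.3063, 0.0139]
ee_rot: [3.142, 0.0, -3.053]
wrist_force: [0.3, -0.1, 0.0]
width: 0.044
```

>>> {"api": "servo_tool", "payload": {
  "series": "1 0 0 0 0;1 0 0 0 0;1 0 0 0 0;1 0 0 0 0;1 0 0 0 0;1 0 0 0 0"
}}

```text
time: 3.73
tool_pos: [0.4649, -0.3063, 0.0139]
ee_rot: [3.141, 0.0, -3.053]
wrist_force: [0.1, -0.8, -0.4]
width: 0.004
```

Run:
```python
from h import *
p,d=snapshot('wrist');save('w2',p);p,d=snapshot('scene');P=np.hstack([cv2.resize(p[190:310,170:290],(480,480))]);save('s2',P)
w=cv2.imread('pics/w2.png');cv2.imwrite('pics/c3.png',np.hstack([cv2.resize(w,(426,320)),cv2.resize(P[:,:,::-1],(320,320))]))
```

```text
(no output)
```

View pics/c3.png

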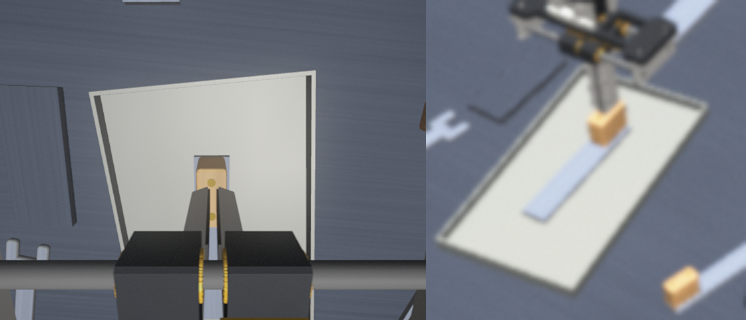

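The view is unclear: the fingers look shut above or beside the grip, with no block between them. I'll check this with depth.

Run:
```python
from h import *
o=robot.get_obs();go(.4649,-.3063,.014,-3.053,o);p,d=snapshot('wrist');C=cam('wrist',o);P=cloud(d,*C)
T=cam('top')
for r in(235,250,265,280,290,300,315,330,345):
    print(r,[ (c,*(P[r,c]*1000).round(0).astype(int).tolist()) for c in(285,298,308,318,328,338,352) if P[r,c,0]==P[r,c,0]])
save('c4',cv2.resize(p[215:365,220:420],(800,600),interpolation=cv2.INTER_CUBIC))
```

```text
t 3.83 pos [ 0.4649 -0.3063  0.0139] rot [ 3.1415  0.     -3.0534] F [ 0.37 -0.05 -0.64] w 0.0004 
 shift cm [-0.   -0.   -0.01] turn -0.0
235 [(285, 446, -330, 3), (298, 444, -322, 8), (308, 443, -317, 11), (318, 442, -311, 12), (328, 442, -306, 11), (338, 442, -300, 8), (352, 443, -292, 2)]
250 [(285, 455, -329, 2), (298, 444, -321, 39), (308, 443, -316, 40), (318, 442, -311, 40), (328, 442, -306, 40), (338, 443, -301, 36), (352, 452, -291, 1)]
265 [(285, 464, -329, 2), (298, 449, -320, 46), (308, 449, -315, 45), (318, 448, -311, 46), (328, 447, -306, 46), (338, 448, -301, 45), (352, 461, -290, 2)]
280 [(285, 473, -328, 3), (298, 456, -319, 46), (308, 455, -315, 47), (318, 456, -310, 45), (328, 455, -305, 46), (338, 455, -301, 45), (352, 471, -289, 1)]
290 [(285, 480, -328, 1), (298, 456, -319, 58), (308, 456, -314, 59), (318, 457, -310, 55), (328, 455, -306, 59), (338, 454, -301, 59), (352, 476, -288, 2)]
300 [(285, 486, -327, 3), (298, 456, -318, 70), (308, 455, -314, 70), (318, 457, -310, 65), (328, 455, -306, 70), (338, 454, -302, 70), (352, 483, -288, 2)]
315 [(285, 496, -327, 2), (298, 456, -317, 84), (308, 455, -314, 84), (318, 457, -310, 80), (328, 454, -306, 85), (338, 455, -302, 84), (352, 454, -297, 83)]
330 [(285, 456, -321, 96), (298, 456, -317, 96), (308, 455, -313, 96), (318, 457, -310, 93), (328, 455, -306, 97), (338, 454, -303, 96), (352, 455, -298, 95)]
345 [(285, 456, -320, 106), (298, 456, -316, 106), (308, 456, -313, 106), (318, 456, -310, 105), (328, 455, -306, 107), (338, 454, -303, 107), (352, 454, -299, 107)]
```

View pics/c4.png

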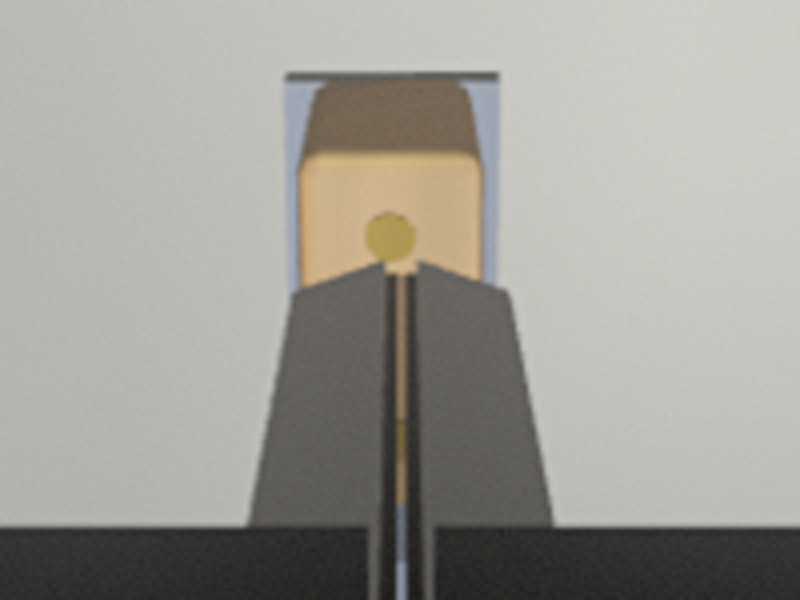

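Run:
```python
from h import *
z=np.load('w1.npz')
class O(dict):pass
o=dict(tool_pos=np.array([.4645,-.3057,.1499]),ee_rot=np.array([3.1401,-.0021,-3.0871]))
P=cloud(z['d'],*cam('wrist',o))
for r in(270,276,282,286,290,296,304,315,330):print(r,[(c,*(P[r,c]*1000).round(0).astype(int).tolist()) for c in(190,205,212,218,222)])
q=P[(z['d']<.24)&(z['d']>0)];print('finger zmin',np.percentile(q[:,2],[0,1,5]))
```

```text
270 [(190, 520, -427, -1), (205, 519, -412, 0), (212, 519, -406, -1), (218, 518, -400, -1), (222, 518, -397, 0)]
276 [(190, 526, -427, -1), (205, 525, -413, -1), (212, 525, -406, -1), (218, 524, -400, 0), (222, 524, -397, -1)]
282 [(190, 532, -427, -2), (205, 531, -412, 1), (212, 458, -358, 185), (218, 530, -400, 0), (222, 530, -397, 0)]
286 [(190, 536, -427, -1), (205, 457, -360, 190), (212, 458, -357, 190), (218, 459, -355, 186), (222, 534, -397, -1)]
290 [(190, 458, -365, 195), (205, 457, -359, 195), (212, 459, -357, 191), (218, 461, -355, 185), (222, 538, -397, -1)]
296 [(190, 458, -363, 201), (205, 457, -357, 202), (212, 460, -355, 196), (218, 464, -355, 187), (222, 544, -397, -1)]
304 [(190, 457, -360, 211), (205, 459, -356, 206), (212, 463, -355, 198), (218, 468, -355, 186), (222, 553, -397, -1)]
315 [(190, 458, -358, 219), (205, 462, -355, 209), (212, 467, -355, 199), (218, 472, -354, 189), (222, 564, -397, -1)]
330 [(190, 459, -355, 229), (205, 469, -355, 209), (212, 474, -354, 200), (218, 580, -401, 0), (222, 580, -397, -1)]
finger zmin [0.18214271 0.192177   0.21559155]
```

The depth image shows the fingertips about 35 mm above the reported TCP: tips at z≈0.185 with the TCP at 0.150. They therefore closed in the air just above the grip, and nothing moved. From here I'll take tip z = tool z + 0.035.

>>> {"api": "servo_tool", "payload": {
  "series": "-1 0 0 -0.8 0;-1 0 0 -0.8 0;-1 0 0 -0.8 0;-1 0 0 -0.8 0;-1 0 0 -0.8 0;-1 0 0 -0.8 0;-1 0 0 -0.8 0;-1 0 0 -0.8 0;-1 0 0 0.5 0;-1 0 0 1.5 0;-1 0 0 2.3 0;-1 0 0 2.8 0;-1 0 0 2.8 0;-1 0 0 2.8 0"
}}

```text
time: 5.05
tool_pos: [0.4646, -0.3061, -0.0146]
ee_rot: [3.141, -0.001, -3.053]
wrist_force: [-0.2, -0.2, -0.3]
width: 0.0904
```

>>> {"api": "servo_tool", "payload": {
  "series": "-1 0 0 0.6 0;-1 0 0 0.6 0;1 0 0 0.6 0;1 0 0 0.6 0;1 0 0 0.6 0;1 0 0 0.6 0;1 0 0 0.6 0;1 0 0 0.6 0;1 0 0 0.6 0;1 0 0 0.6 0;1 0 0 0.6 0;1 0 0 0.6 0;1 0 0 0.6 0;1 0 0 0.6 0;1 0 0 0.6 0"
}}

```text
time: 6.3
tool_pos: [0.4649, -0.3066, -0.02]
ee_rot: [-3.141, 0.0, -3.053]
wrist_force: [-0.5, -0.7, -0.6]
width: 0.0217
```

```bash
python3 -c "
from h import *
go(.44,-.306,.10,-3.053)
go(.40,.20,.10,2.9316)
go(.4666,.2070,.085,2.9316)"
```

```text
t 6.3 pos [ 0.4649 -0.3066 -0.02  ] rot [-3.1411e+00  1.0000e-04 -3.0534e+00] F [-0.52 -0.73 -0.6 ] w 0.0217 
 shift cm [  2.48   0.28 -12.  ] turn -0.0
t 6.3 pos [ 0.4649 -0.3066 -0.02  ] rot [-3.1411e+00  1.0000e-04 -3.0534e+00] F [-0.52 -0.73 -0.6 ] w 0.0217 
 shift cm [  2.    51.03 -12.  ] turn 0.298
t 6.3 pos [ 0.4649 -0.3066 -0.02  ] rot [-3.1411e+00  1.0000e-04 -3.0534e+00] F [-0.52 -0.73 -0.6 ] w 0.0217 
 shift cm [ -4.7   51.14 -10.5 ] turn 0.298
```

>>> {"api": "servo_tool", "payload": {
  "series": "1 0 0 -1 0;1 0 0 -3 0;1 0.5 0 -6 0;1 1.5 1.5 -9 0;1 2.5 4 -11 0;1 2.5 7 -12 0.03;1 2.5 10.5 -12 0.06;1 2.5 14 -12 0.09;1 2.5 18 -12 0.12;1 2.5 22 -12 0.15;1 2.5 26 -12 0.18;1 2.5 30 -12 0.21;1 2.5 34 -12 0.24;1 2.5 38 -12 0.27;1 2.5 42 -12 0.298;1 2.3 45.5 -12 0.298;1 2 48 -12 0.298;1 2 50 -12 0.298;1 2 51 -12 0.298;1 2 51 -12 0.298"
}}

```text
time: 7.97
tool_pos: [0.3992, 0.2014, 0.0998]
ee_rot: [3.141, -0.001, 2.935]
wrist_force: [0.1, -0.3, -3.6]
width: 0.0217
```

Run:
```python
from h import *
go(.4666,.2070,.085,2.9316)
p,d=snapshot('top');p2,_=snapshot('scene');save('t5',np.hstack([cv2.resize(p[100:300,150:350],(400,400),interpolation=cv2.INTER_CUBIC),cv2.resize(p2[200:400,240:440],(400,400),interpolation=cv2.INTER_CUBIC)]))
```

```text
t 7.97 pos [0.3992 0.2014 0.0998] rot [ 3.1415e+00 -1.2000e-03  2.9349e+00] F [ 0.12 -0.28 -3.62] w 0.0217 
 shift cm [-6.48  1.93  1.48] turn 0.003
```

View pics/t5.png

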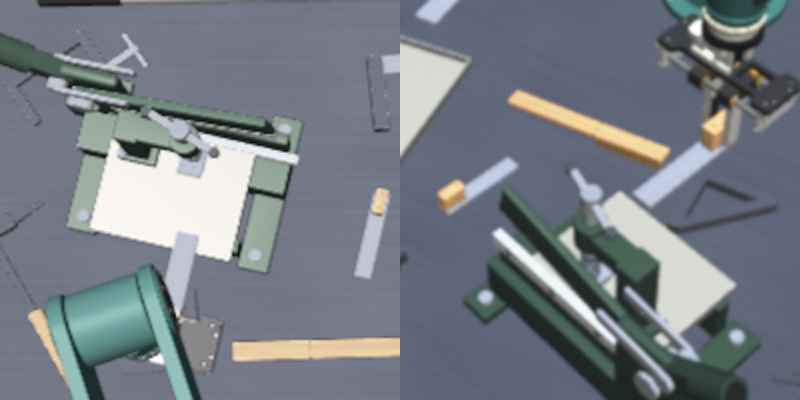

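The gauge is held level and in line with the bed, its tip at crop pixel (187,237) before the bed's front edge. I'll move it over the bed and measure its heading.

>>> {"api": "servo_tool", "payload": {
  "series": "1 -1 0.5 0 0.003;1 -3 1 0 0.003;1 -4.5 1.5 0.5 0.003;1 -5 1.9 1 0.003;1 -5 1.9 1.5 0.003;1 -5 1.9 1.5 0.003;1 -5 1.9 1.5 0.003"
}}

```text
time: 8.65
tool_pos: [0.4516, 0.2073, 0.0841]
ee_rot: [-3.14, -0.002, 2.928]
wrist_force: [0.7, -0.3, -2.6]
width: 0.0218
```

```bash
cat >> h.py <<'E'
A=np.array([.6505,.1679]);Y=-.2098;M=np.array([[np.cos(Y),np.sin(Y)],[-np.sin(Y),np.cos(Y)]])
def sh(p): return M@(np.array(p)[:2]-A)   # world->shear
E
python3 - <<'E'
from h import *
o=robot.get_obs();zb=o['tool_pos'][2]+.023+.006;go(.4666,.2070,.060,2.9316,o);print('tool in shear',sh(o['tool_pos']),'zb',zb)
p,d=snapshot('top');C=cam('top')
# blade (bluish grey) over the bed (white)
v,u=np.mgrid[:480,:640];pi=p.astype(int)
m=((pi[...,2]-pi[...,0]>8)&(pi.min(2)>135)&(u>215)&(u<265)&(v>190)&(v<260)).astype(np.uint8)
n,l,s,c=cv2.connectedComponentsWithStats(m)
for i in range(1,n):
    if s[i,4]>60:
        ys,xs=np.where(l==i);q=np.array([ray((a,b),zb,C)[:2] for a,b in zip(xs,ys)]);w=np.array([sh(a) for a in q])
        print(s[i],cv2.minAreaRect((w*1000).astype(np.float32)),w[:,0].max())
        # centre per slice
        for x in np.arange(w[:,0].min(),w[:,0].max(),.01):
            k=abs(w[:,0]-x)<.005;print(round(x,3),round((w[k,1].min()+w[k,1].max())/2,4),round(np.ptp(w[k,1]),4))
E
```

```text
t 8.65 pos [0.4516 0.2073 0.0841] rot [-3.1403e+00 -2.2000e-03  2.9281e+00] F [ 0.65 -0.28 -2.56] w 0.0218 
 shift cm [-1.47  0.29  2.41] turn -0.003
tool in shear [-0.20274964 -0.00287425] zb 0.11311415626010879
[232 198  16  37 329] ((-110.72874450683594, -4.226537704467773), (97.75261688232422, 31.097597122192383), 1.4361157417297363) -0.06194993531442743
-0.159 -0.0149 0.0092
-0.149 -0.0125 0.0145
-0.139 -0.009 0.0231
-0.129 -0.0058 0.027
-0.119 -0.0036 0.0292
-0.109 -0.0044 0.0278
-0.099 -0.0046 0.0278
-0.089 -0.0047 0.0264
-0.079 -0.0047 0.0278
-0.069 -0.0049 0.0278
[222 223  16  37 221] ((-185.72618103027344, 6.3372955322265625), (104.4549560546875, 18.23091697692871), 30.171476364135742) -0.13771097559279805
-0.23 -0.0173 0.0197
-0.22 -0.0147 0.0236
-0.21 -0.0096 0.0183
-0.2 -0.0028 0.0216
-0.19 0.0023 0.0216
-0.18 0.0075 0.0216
-0.17 0.0142 0.0184
-0.16 0.0191 0.019
-0.15 0.0242 0.019
-0.14 0.0271 0.0145
```

>>> {"api": "servo_tool", "payload": {
  "series": "1 -0.5 0.2 0.8 -0.01;1 -1 0.4 1.6 -0.01;1 -1 0.4 2.2 -0.01;1 -1 0.4 2.4 -0.01;1 -1 0.4 2.4 -0.01;1 -1 0.4 2.4 -0.01"
}}

```text
time: 9.2
tool_pos: [0.4632, 0.2099, 0.0606]
ee_rot: [-3.141, -0.001, 2.939]
wrist_force: [-0.1, 0.3, -2.6]
width: 0.0217
```

>>> {"api": "servo_tool", "payload": {
  "series": "1 0 0 0.1 0;1 0 0 0.1 0;1 0 0 0.1 0;1 0 0 0.1 0"
}}

```text
time: 9.53
tool_pos: [0.4637, 0.21, 0.0602]
ee_rot: [3.141, 0.001, 2.939]
wrist_force: [-0.5, 0.1, -2.9]
width: 0.0222
```

>>> {"api": "servo_tool", "payload": {
  "series": "1 0 0 0.1 0;1 0 0 0.1 0;1 0 0 0.1 0;1 0 0 0.1 0"
}}

```text
time: 9.87
tool_pos: [0.4635, 0.2099, 0.0589]
ee_rot: [3.142, 0.0, 2.939]
wrist_force: [-0.4, -0.8, -2.9]
width: 0.0217
```

>>> {"api": "servo_tool", "payload": {
  "series": "1 0 0 0.1 0;1 0 0 0.1 0;1 0 0 0.1 0;1 0 0 0.1 0"
}}

```text
time: 10.2
tool_pos: [0.4635, 0.2099, 0.0579]
ee_rot: [3.142, -0.0, 2.939]
wrist_force: [-0.4, 0.0, -3.3]
width: 0.0217
```

>>> {"api": "servo_tool", "payload": {
  "series": "1 0 0 0.05 0;1 0 0 0.05 0;1 0 0 0.05 0;1 0 0 0.05 0"
}}

```text
time: 10.53
tool_pos: [0.4635, 0.2099, 0.0574]
ee_rot: [3.142, 0.0, 2.939]
wrist_force: [0.1, 0.2, -2.7]
width: 0.0218
```

>>> {"api": "servo_tool", "payload": {
  "series": "1 0 0 0.05 0;1 0 0 0.05 0;1 0 0 0.05 0;1 0 0 0.05 0"
}}

```text
time: 10.87
tool_pos: [0.4635, 0.2099, 0.057]
ee_rot: [3.141, 0.0, 2.939]
wrist_force: [-0.7, -0.2, -2.7]
width: 0.0215
```

>>> {"api": "servo_tool", "payload": {
  "series": "1 0 0 0.05 0;1 0 0 0.05 0;1 0 0 0.05 0;1 0 0 0.05 0"
}}

```text
time: 11.2
tool_pos: [0.4636, 0.21, 0.0568]
ee_rot: [3.141, 0.0, 2.939]
wrist_force: [-1.9, -0.7, 0.6]
width: 0.0216
```

>>> {"api": "servo_tool", "payload": {
  "series": "1 0 0 0.05 0;1 0 0 0.05 0;1 0 0 0.05 0;1 0 0 0.05 0"
}}

```text
time: 11.53
tool_pos: [0.4635, 0.21, 0.0567]
ee_rot: [3.141, 0.0, 2.939]
wrist_force: [-4.1, 0.2, 5.4]
width: 0.022
```

>>> {"api": "servo_tool", "payload": {
  "series": "1 0 0 -0.1 0;1 -0.5 0 -0.1 0;1 -1.2 0 -0.1 0;1 -2 0 -0.1 0;1 -2.7 0 -0.1 0;1 -3.2 0 -0.1 0;1 -3.5 0 -0.1 0;1 -3.5 0 -0.1 0"
}}

```text
time: 12.2
tool_pos: [0.499, 0.2027, 0.0569]
ee_rot: [3.141, 0.001, 2.938]
wrist_force: [-0.9, 0.7, 1.4]
width: 0.0221
```

>>> {"api": "servo_tool", "payload": {
  "series": "1 -0.5 0 0 0;1 -1.2 0 0 0;1 -2 0 0 0;1 -2.8 0 0 0;1 -3.5 0 0 0;1 -4 0 0 0;1 -4.3 0 0 0;1 -4.3 0 0 0;1 -4.3 0 0 0"
}}

```text
time: 12.95
tool_pos: [0.5411, 0.1939, 0.0569]
ee_rot: [3.141, 0.002, 2.938]
wrist_force: [0.5, 1.0, 0.5]
width: 0.0217
```

```bash
python3 -c "
from h import *
go(0,0,0,0);print(sh(robot.get_obs()['tool_pos']))"
```

```text
t 12.95 pos [0.5411 0.1939 0.0569] rot [3.1415e+00 2.3000e-03 2.9384e+00] F [0.51 0.96 0.45] w 0.0217 
 shift cm [ 49.09 -29.91   5.69] turn 2.938
[-0.1123696   0.00263059]
```

>>> {"api": "servo_tool", "payload": {
  "series": "1 0 0 -0.1 0;1 0 0 -0.1 0;1 0 0 -0.1 0;1 0 0 -0.1 0"
}}

```text
time: 13.28
tool_pos: [0.5395, 0.194, 0.0572]
ee_rot: [-3.141, -0.001, 2.939]
wrist_force: [0.2, -0.3, -3.2]
width: 0.0217
```

>>> {"api": "servo_tool", "payload": {
  "series": "1 0 0 -0.1 0;1 0 0 -0.1 0;1 0 0 -0.1 0;1 0 0 -0.1 0"
}}

```text
time: 13.62
tool_pos: [0.5399, 0.1942, 0.0589]
ee_rot: [3.142, 0.0, 2.939]
wrist_force: [-1.2, 1.1, -3.1]
width: 0.022
```

>>> {"api": "servo_tool", "payload": {
  "series": "1 0 0 -0.1 0;1 0 0 -0.1 0;1 0 0 -0.1 0;1 0 0 -0.1 0"
}}

```text
time: 13.95
tool_pos: [0.54, 0.1942, 0.06]
ee_rot: [3.141, 0.0, 2.939]
wrist_force: [-0.8, 0.5, -3.3]
width: 0.0223
```

>>> {"api": "servo_tool", "payload": {
  "series": "1 0 0 -0.1 0;1 0 0 -0.1 0;1 0 0 -0.1 0;1 0 0 -0.1 0"
}}

```text
time: 14.28
tool_pos: [0.54, 0.1942, 0.061]
ee_rot: [3.141, 0.0, 2.939]
wrist_force: [-0.4, -0.2, -3.0]
width: 0.0217
```

>>> {"api": "servo_tool", "payload": {
  "series": "1 0 0 -0.1 0;1 0 0 -0.1 0;1 0 0 -0.1 0;1 0 0 -0.1 0"
}}

```text
time: 14.62
tool_pos: [0.5399, 0.1942, 0.062]
ee_rot: [3.141, 0.0, 2.939]
wrist_force: [-0.4, 0.1, -2.8]
width: 0.0216
```

>>> {"api": "servo_tool", "payload": {
  "series": "1 0 0 -0.05 0;1 0 0 -0.05 0;1 0 0 -0.05 0;1 0 0 -0.05 0"
}}

```text
time: 14.95
tool_pos: [0.5399, 0.1942, 0.0624]
ee_rot: [3.142, 0.0, 2.939]
wrist_force: [0.8, 0.5, -2.4]
width: 0.022
```

>>> {"api": "servo_tool", "payload": {
  "series": "1 0 0 -0.05 0;1 0 0 -0.05 0;1 0 0 -0.05 0;1 0 0 -0.05 0"
}}

```text
time: 15.28
tool_pos: [0.5399, 0.1942, 0.063]
ee_rot: [3.141, 0.0, 2.939]
wrist_force: [0.3, -0.4, -3.6]
width: 0.0217
```

>>> {"api": "servo_tool", "payload": {
  "series": "1 0 0 -0.05 0;1 0 0 -0.05 0;1 0 0 -0.05 0;1 0 0 -0.05 0"
}}

```text
time: 15.62
tool_pos: [0.5398, 0.1942, 0.0633]
ee_rot: [3.142, -0.0, 2.939]
wrist_force: [0.6, -0.1, -3.9]
width: 0.0218
```

>>> {"api": "servo_tool", "payload": {
  "series": "1 0 0 -0.05 0;1 0 0 -0.05 0;1 0 0 -0.05 0;1 0 0 -0.05 0"
}}

```text
time: 15.95
tool_pos: [0.5398, 0.1942, 0.0637]
ee_rot: [-3.142, -0.0, 2.939]
wrist_force: [1.1, -0.3, -5.2]
width: 0.0216
```

>>> {"api": "servo_tool", "payload": {
  "series": "1 0 0 -0.05 0;1 0 0 -0.05 0;1 0 0 -0.05 0;1 0 0 -0.05 0"
}}

```text
time: 16.28
tool_pos: [0.5398, 0.1941, 0.0641]
ee_rot: [-3.141, -0.0, 2.939]
wrist_force: [2.0, 0.1, -6.2]
width: 0.022
```

>>> {"api": "servo_tool", "payload": {
  "series": "1 0 0 0.3 0;1 0 0 0.6 0;1 0 0 0.75 0;1 0 0 0.75 0;1 0 0 0.75 0;-1 0 0 0.75 0;-1 0 0 0.75 0;-1 0 0 0.75 0;-1 0 0 0.75 0;-1 0 0 0.75 0;-1 0 0 0.75 0"
}}

```text
time: 17.2
tool_pos: [0.5401, 0.1943, 0.0572]
ee_rot: [3.141, 0.001, 2.939]
wrist_force: [-1.0, -0.3, 0.3]
width: 0.058
```

```bash
python3 -c "
from h import *
go(.6505,.1679,.240-.054,-2.11)"
```

```text
t 17.2 pos [0.5401 0.1943 0.0572] rot [3.1413e+00 5.0000e-04 2.9388e+00] F [-1.02 -0.35  0.3 ] w 0.058 
 shift cm [-11.34  -0.36 -12.88] turn -1.234
```

>>> {"api": "servo_tool", "payload": {
  "series": "-1 0 0 -1 0;-1 0 0 -4 0;-1 0 0 -8 0;-1 0 0 -12 -0.1;-1 0 0 -16 -0.22;-1 -1 0 -20 -0.34;-1 -3 -0.1 -20.5 -0.46;-1 -6 -0.2 -20.5 -0.58;-1 -9 -0.3 -20.5 -0.7;-1 -11.3 -0.4 -20.5 -0.82;-1 -11.3 -0.4 -20.5 -0.94;-1 -11.3 -0.4 -20.5 -1.06;-1 -11.3 -0.4 -20.5 -1.18;0 -11.3 -0.4 -20.5 -1.234;0 -11.3 -0.4 -20.5 -1.234;0 -11.3 -0.4 -20.5 -1.234"
}}

```text
time: 18.53
tool_pos: [0.6498, 0.1675, 0.2626]
ee_rot: [-3.141, 0.0, -2.112]
wrist_force: [0.1, -0.6, -0.3]
width: 0.0775
```

Run:
```python
from h import *
o=robot.get_obs();p,d=snapshot('wrist');C=cam('wrist',o);P=cloud(d,*C);save('w6',p);np.savez('w6',p=p,d=d)
go(.6505,.1679,.191,-2.11,o);print(o['joint_positions'].round(2))
m=((P[...,2]>.247)&(P[...,2]<.262)&(np.hypot(P[...,0]-.65,P[...,1]-.168)<.03)).astype(np.uint8)
n,l,s,c=cv2.connectedComponentsWithStats(m)
for i in range(1,n):
    if s[i,4]>30:
        q=P[l==i];print(s[i],c[i],np.median(q,0),cv2.minEnclosingCircle((q[:,:2]*1000).astype(np.float32)))
b=(P[...,2]>.232)&(P[...,2]<.2475)&(np.hypot(P[...,0]-.65,P[...,1]-.168)<.07)&(d>.12)
q=P[b];print(len(q),cv2.fitLine((q[:,:2]*1000).astype(np.float32),cv2.DIST_HUBER,0,.01,.01).ravel(),np.median(q,0))
```

```text
t 18.53 pos [0.6498 0.1675 0.2626] rot [-3.1412e+00  5.0000e-04 -2.1120e+00] F [ 0.15 -0.64 -0.3 ] w 0.0775 
 shift cm [-0.07 -0.04  7.16] turn -0.002
[ 0.17  0.37  0.85  0.    1.92 -2.43]
[ 297  249   42   46 1454] [317.30536451 272.57152682] [0.65139166 0.16603009 0.25421542] ((653.73681640625, 167.05577087402344), 14.14525032043457)
2350 [5.1369232e-01 8.5797447e-01 6.4936938e+02 1.6246907e+02] [0.64314896 0.15443043 0.24554298]
```

View pics/w6.png

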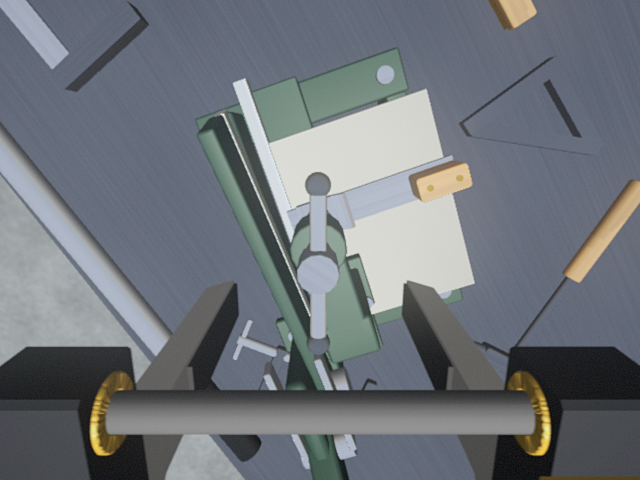

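The wrist view shows the blade passing under the shoe with its tip beyond it at (300,215), the hub at (317,272), and the bar along the tool's x. I'll descend and grip the hub.

>>> {"api": "servo_tool", "payload": {
  "series": "0 0 -0.2 0 0;0 0 -0.2 1.5 0;0 0 -0.2 3 0;0 0 -0.2 4.5 0;0 0 -0.2 6 0;0 0 -0.2 7.1 0;0 0 -0.2 7.1 0;1 0 -0.2 7.1 0;1 0 -0.2 7.1 0;1 0 -0.2 7.1 0;1 0 -0.2 7.1 0;1 0 -0.2 7.1 0;1 0 -0.2 7.1 0;1 0 -0.2 7.1 0"
}}

```text
time: 19.75
tool_pos: [0.6512, 0.1672, 0.1925]
ee_rot: [-3.141, 0.002, -2.11]
wrist_force: [-4.5, 1.7, 5.4]
width: 0.0246
```

>>> {"api": "servo_tool", "payload": {
  "series": "1 0 0.05 -0.05 0;1 0 0.05 -0.05 0.12;1 0 0.05 -0.03 0.24;1 0 0.05 -0.02 0.36;1 0 0.05 0 0.48;1 0 0.05 0.02 0.6;1 0 0.05 0.03 0.72;1 0 0.05 0.05 0.84;1 0 0.05 0.07 0.96;1 0 0.05 0.08 1.08;1 0 0.05 0.1 1.2;1 0 0.05 0.12 1.32;1 0 0.05 0.13 1.44;1 0 0.05 0.15 1.56;1 0 0.05 0.17 1.68;1 0 0.05 0.18 1.8;1 0 0.05 0.2 1.92;1 0 0.05 0.22 2.04;1 0 0.05 0.23 2.16;1 0 0.05 0.25 2.28"
}}

```text
time: 21.42
tool_pos: [0.6518, 0.1719, 0.1896]
ee_rot: [3.135, -0.007, 1.892]
wrist_force: [-0.2, 10.4, 5.3]
width: 0.0245
```

```bash
python3 -c "
from h import *
go(.6512,.1672,.189,-2.11);o=robot.get_obs();print(o['joint_positions'].round(3),o['wrist_torque'])"
```

```text
t 21.42 pos [0.6518 0.1719 0.1896] rot [ 3.1354 -0.0066  1.8918] F [-0.21 10.36  5.33] w 0.0245 
 shift cm [-0.43 -0.21  0.06] turn -2.281
[ 0.17   0.364  1.005  0.008  1.768 -0.15 ] [1.68472089 0.20813528 0.0721088 ]
```

The measured drift fits a hub centre 2.6 mm off along the tool's x, at about (0.6525, 0.1694). I'll release, recentre, wind back a little and grip again.

>>> {"api": "servo_tool", "payload": {
  "series": "0.1 0 0 0 0;0.1 0 0 0 0;0.1 0 0 0 0;0.1 0.13 0.2 0 0;0.1 0.13 0.2 0 -0.12;0.1 0.13 0.2 0 -0.24;0.1 0.13 0.2 0 -0.36;0.1 0.13 0.2 0 -0.42;0.1 0.13 0.2 0 -0.42"
}}

```text
time: 22.17
tool_pos: [0.6528, 0.168, 0.1879]
ee_rot: [-3.141, 0.0, 2.313]
wrist_force: [-0.7, -0.4, -0.2]
width: 0.042
```

```bash
python3 -c "
from h import *
go(.6525,.1694,.188,2.312);o=robot.get_obs();print(o['joint_positions'].round(3))"
```

```text
t 22.17 pos [0.6528 0.168  0.1879] rot [-3.1410e+00  2.0000e-04  2.3132e+00] F [-0.74 -0.36 -0.24] w 0.042 
 shift cm [ 0.13  0.07 -0.01] turn 0.001
[ 0.168  0.369  1.001 -0.     1.772 -0.574]
```

>>> {"api": "servo_tool", "payload": {
  "series": "0.1 0.13 0.07 0 0;0.1 0.13 0.07 0 0;1 0.13 0.07 0 0;1 0.13 0.07 0 0;1 0.13 0.07 0 0;1 0.13 0.07 0 0;1 0.13 0.07 0 0;1 0.13 0.07 0 0"
}}

```text
time: 22.83
tool_pos: [0.652, 0.1699, 0.1884]
ee_rot: [-3.141, -0.0, 2.312]
wrist_force: [-1.5, -1.3, 0.6]
width: 0.0245
```

>>> {"api": "servo_tool", "payload": {
  "series": "1 0 0 0.02 0.12;1 0 0 0.03 0.24;1 0 0 0.05 0.36;1 0 0 0.06 0.48;1 0 0 0.08 0.6;1 0 0 0.09 0.72;1 0 0 0.11 0.84;1 0 0 0.12 0.96;1 0 0 0.14 1.08;1 0 0 0.15 1.2;1 0 0 0.17 1.32;1 0 0 0.18 1.44;1 0 0 0.2 1.56;1 0 0 0.21 1.68;1 0 0 0.23 1.8;1 0 0 0.24 1.92;1 0 0 0.26 2.04;1 0 0 0.27 2.16;1 0 0 0.28 2.22;1 0 0 0.28 2.22"
}}

```text
time: 24.5
tool_pos: [0.6531, 0.1694, 0.1856]
ee_rot: [3.141, -0.002, 0.091]
wrist_force: [2.4, -1.1, -0.4]
width: 0.0244
```

```bash
python3 -c "
from h import *
go(.6525,.1694,.188,2.312-3.0);o=robot.get_obs();print(o['joint_positions'].round(3))"
```

```text
t 24.5 pos [0.6531 0.1694 0.1856] rot [ 3.1407e+00 -1.7000e-03  9.1000e-02] F [ 2.38 -1.1  -0.41] w 0.0244 
 shift cm [-0.06 -0.   -0.24] turn 0.779
[ 1.700e-01  3.690e-01  1.006e+00 -1.000e-03  1.766e+00  1.650e+00]
```

>>> {"api": "servo_tool", "payload": {
  "series": "1 0 0 0.02 0.12;1 0 0 0.03 0.24;1 0 0 0.05 0.36;1 0 0 0.06 0.48;1 0 0 0.08 0.6;1 0 0 0.09 0.72;1 0 0 0.1 0.8;1 0 0 0.1 0.8"
}}

```text
time: 25.17
tool_pos: [0.6529, 0.169, 0.1846]
ee_rot: [3.141, -0.002, -0.708]
wrist_force: [2.3, -2.6, -2.4]
width: 0.0244
```

```bash
python3 -c "
from h import *
go(.6525,.1694,.188,2.312-3.0);o=robot.get_obs();print(o['joint_positions'].round(3),o['wrist_torque'])"
```

```text
t 25.17 pos [0.6529 0.169  0.1846] rot [ 3.1413e+00 -1.9000e-03 -7.0810e-01] F [ 2.35 -2.62 -2.45] w 0.0244 
 shift cm [-0.06 -0.01 -0.34] turn -0.02
[ 1.700e-01  3.690e-01  1.008e+00 -2.000e-03  1.764e+00  2.449e+00] [-0.50539732 -0.30712519 -0.00155065]
```

>>> {"api": "servo_tool", "payload": {
  "series": "0 0 0 0 0;0 0 0 0 0;0 0 0 0 0;0 0 0 0 0;0 0 0 -2 0;0 0 0 -5 0;0 0 0 -8 -0.1;0 0 0 -9 -0.22;-0.5 0 0 -9 -0.34;-0.5 0 0 -9 -0.46"
}}

```text
time: 26.0
tool_pos: [0.6527, 0.1706, 0.2769]
ee_rot: [-3.14, -0.003, -0.24]
wrist_force: [-0.0, -1.0, -0.7]
width: 0.0568
```

Run:
```python
from h import *
o=robot.get_obs();go(.5405,.1942,.16,2.939,o)
p,d=snapshot('top');save('t7',cv2.resize(p[130:240,170:300],(650,550),interpolation=cv2.INTER_CUBIC))
```

```text
t 26.0 pos [0.6527 0.1706 0.2769] rot [-3.1396 -0.0033 -0.2398] F [-0.02 -1.02 -0.65] w 0.0568 
 shift cm [-11.46   0.37  11.69] turn 3.104
```

>>> {"api": "servo_tool", "payload": {
  "series": "-0.5 -1 0 0 -0.12;-0.5 -3 0.1 0 -0.24;-0.5 -6 0.2 0 -0.36;-0.5 -9 0.3 0 -0.48;-0.5 -11.5 0.4 0 -0.6;-0.5 -11.5 0.4 0 -0.72;-0.5 -11.5 0.4 0 -0.84;-0.5 -11.5 0.4 0 -0.96;-0.5 -11.5 0.4 0 -1.08;-0.5 -11.5 0.4 0 -1.2;-0.5 -11.5 0.4 0 -1.32;-0.5 -11.5 0.4 0 -1.44;-0.5 -11.5 0.4 0 -1.56;-0.5 -11.5 0.4 0 -1.68;-0.5 -11.5 0.4 0 -1.8;-0.5 -11.5 0.4 0 -1.92;-0.5 -11.5 0.4 0 -2.04;-0.5 -11.5 0.4 0 -2.16;-0.5 -11.5 0.4 0 -2.28;-0.5 -11.5 0.4 0 -2.4"
}}

```text
time: 27.72
tool_pos: [0.5394, 0.1946, 0.2745]
ee_rot: [-3.141, -0.001, 2.157]
wrist_force: [0.4, 0.2, -0.2]
width: 0.0706
```

>>> {"api": "servo_tool", "payload": {
  "series": "-0.5 0 0 0 -0.12;-0.5 0 0 0 -0.24;-0.5 0 0 1 -0.36;-0.5 0 0 3 -0.48;-0.5 0 0 6 -0.6;-0.5 0 0 9 -0.72;-0.5 0 0 11 -0.779;-0.5 0 0 11 -0.779;-0.5 0 0 11 -0.779"
}}

```text
time: 28.47
tool_pos: [0.5387, 0.1943, 0.1635]
ee_rot: [-3.14, -0.003, 2.929]
wrist_force: [0.6, -0.1, 0.1]
width: 0.07
```

Run:
```python
from h import *
o=robot.get_obs();p,d=snapshot('wrist');C=cam('wrist',o);P=cloud(d,*C)
go(.5401,.1942,.0575,2.939,o)
m=((P[...,2]>.119)&(P[...,2]<.129)&(np.hypot(P[...,0]-.54,P[...,1]-.195)<.05)).astype(np.uint8)
n,l,s,c=cv2.connectedComponentsWithStats(m)
for i in range(1,n):
    if s[i,4]>100:q=P[l==i];print(s[i],np.median(q,0),cv2.minAreaRect((q[:,:2]*1000).astype(np.float32)))
```

```text
t 28.47 pos [0.5387 0.1943 0.1635] rot [-3.1404e+00 -2.9000e-03  2.9292e+00] F [ 0.56 -0.11  0.11] w 0.07 
 shift cm [-0.14  0.02 10.6 ] turn -0.01
[ 303  221   34   68 2221] [0.53860677 0.19202663 0.12307943] ((539.9959716796875, 191.60720825195312), (21.451417922973633, 45.756412506103516), 78.5310287475586)
```

>>> {"api": "servo_tool", "payload": {
  "series": "-0.5 -0.1 -0.1 3 -0.01;-0.5 -0.15 -0.2 6 -0.01;-0.5 -0.15 -0.2 9 -0.01;-0.5 -0.15 -0.2 10.3 -0.01;-0.5 -0.15 -0.2 10.5 -0.01;-0.5 -0.15 -0.2 10.5 -0.01"
}}

```text
time: 29.02
tool_pos: [0.5417, 0.1924, 0.061]
ee_rot: [3.141, 0.002, 2.941]
wrist_force: [0.3, 1.5, 0.5]
width: 0.0704
```

>>> {"api": "servo_tool", "payload": {
  "series": "1 0 0 0 0;1 0 0 0 0;1 0 0 0 0;1 0 0 0 0;1 0 0 0 0;1 0 0 0 0;1 0 0 0 0;1 0 0 0 0;1 0 0 0 0;1 0 0 0 0;1 0 0 0 0"
}}

```text
time: 29.93
tool_pos: [0.5408, 0.1927, 0.0597]
ee_rot: [3.14, 0.0, 2.942]
wrist_force: [0.5, 2.3, 0.4]
width: 0.0219
```

>>> {"api": "servo_tool", "payload": {
  "series": "1 0.1 0 0 0;1 0.2 0 0 0;1 0.3 0 0 0;1 0.4 0 0 0;1 0.5 0 0 0"
}}

```text
time: 30.35
tool_pos: [0.537, 0.1923, 0.0597]
ee_rot: [-3.141, 0.002, 2.941]
wrist_force: [2.9, -0.4, -2.5]
width: 0.0224
```

>>> {"api": "servo_tool", "payload": {
  "series": "1 0.1 0 0 0;1 0.2 0 0 0;1 0.3 0 0 0"
}}

```text
time: 30.6
tool_pos: [0.534, 0.1926, 0.0598]
ee_rot: [-3.141, 0.003, 2.941]
wrist_force: [5.4, -0.8, -2.3]
width: 0.0217
```

>>> {"api": "servo_tool", "payload": {
  "series": "1 0.2 0 0 0;1 0.4 0 0 0;1 0.6 0 0 0;1 0.8 0 0 0;1 1 0 0 0"
}}

```text
time: 31.02
tool_pos: [0.5242, 0.1944, 0.0597]
ee_rot: [-3.14, 0.003, 2.941]
wrist_force: [5.5, -0.8, -1.4]
width: 0.0219
```

>>> {"api": "servo_tool", "payload": {
  "series": "1 0.2 0 0 0;1 0.4 0 0 0;1 0.6 0 0 0;1 0.8 0 0 0;1 1 0 0 0"
}}

```text
time: 31.43
tool_pos: [0.5144, 0.1963, 0.0597]
ee_rot: [-3.14, 0.003, 2.941]
wrist_force: [5.9, -1.4, -2.1]
width: 0.0215
```

>>> {"api": "servo_tool", "payload": {
  "series": "1 0.2 0 0 0;1 0.4 0 0 0;1 0.6 0 0 0;1 0.8 0 0 0;1 1 0 0 0"
}}

```text
time: 31.85
tool_pos: [0.5046, 0.1984, 0.0597]
ee_rot: [-3.14, 0.003, 2.941]
wrist_force: [4.3, -2.2, -1.7]
width: 0.0217
```

>>> {"api": "servo_tool", "payload": {
  "series": "1 0.2 0 0 0;1 0.4 0 0 0;1 0.6 0 0 0;1 0.8 0 0 0;1 1 0 0 0"
}}

```text
time: 32.27
tool_pos: [0.4941, 0.2005, 0.0596]
ee_rot: [-3.14, 0.001, 2.941]
wrist_force: [1.9, -0.6, 0.0]
width: 0.022
```

>>> {"api": "servo_tool", "payload": {
  "series": "1 0.5 0 0 0;1 1 0 0 0;1 2 0 0 0;1 3 0 0 0;1 4 0 0 0;1 5 0 0 0;1 5 0 0 0;1 5 0 0 0"
}}

```text
time: 32.93
tool_pos: [0.4426, 0.212, 0.0597]
ee_rot: [-3.141, -0.003, 2.943]
wrist_force: [-3.5, 0.2, 1.8]
width: 0.0214
```

```bash
python3 -c "
from h import *
o=robot.get_obs();go(.40,.20,.13,2.94,o);go(.44,-.306,.13,-3.053,o);go(.4665,-.308,.0,-3.053,o)"
```

```text
t 32.93 pos [0.4426 0.212  0.0597] rot [-3.1414e+00 -2.7000e-03  2.9430e+00] F [-3.5   0.21  1.83] w 0.0214 
 shift cm [ 3.94 -2.01 -7.03] turn 0.003
t 32.93 pos [0.4426 0.212  0.0597] rot [-3.1414e+00 -2.7000e-03  2.9430e+00] F [-3.5   0.21  1.83] w 0.0214 
 shift cm [ -9.97 -50.83  -7.03] turn -0.287
t 32.93 pos [0.4426 0.212  0.0597] rot [-3.1414e+00 -2.7000e-03  2.9430e+00] F [-3.5   0.21  1.83] w 0.0214 
 shift cm [-12.61 -50.5    5.97] turn -0.287
```

Drag stayed light at about 5 to 6 N all through the pull. I'll carry the gauge back to the tray.

>>> {"api": "servo_tool", "payload": {
  "series": "1 1 -0.5 -1.5 0;1 2.5 -1 -4 0;1 4 -2 -6.5 0;1 3 -5 -7 0;1 1.9 -8 -7 -0.04;1 0.9 -11 -7 -0.08;1 -0.3 -14.5 -7 -0.12;1 -1.6 -18.5 -7 -0.16;1 -3 -22.5 -7 -0.2;1 -4.4 -26.5 -7 -0.24;1 -5.7 -30.5 -7 -0.287;1 -7.1 -34.5 -7 -0.287;1 -8.5 -38.5 -7 -0.287;1 -9.8 -42.5 -7 -0.287;1 -11 -46 -6 -0.287;1 -12 -48.5 -4 -0.287;1 -12.5 -50 -1 -0.287;1 -12.6 -50.5 2 -0.287;1 -12.6 -50.5 4 -0.287;1 -12.6 -50.5 4 -0.287"
}}

```text
time: 34.6
tool_pos: [0.4631, -0.3054, 0.0119]
ee_rot: [3.131, -0.011, -3.056]
wrist_force: [-0.9, 0.7, -4.1]
width: 0.0216
```

Run:
```python
from h import *
o=robot.get_obs();go(.4665,-.308,-.0165,-3.053,o)
```

```text
t 34.6 pos [ 0.4631 -0.3054  0.0119] rot [ 3.1307 -0.0109 -3.0557] F [-0.93  0.68 -4.11] w 0.0216 
 shift cm [-0.31 -0.29  2.84] turn -0.003
```

>>> {"api": "servo_tool", "payload": {
  "series": "1 0 0 1 0;1 0 0 2 0;1 0 0 2.8 0;1 0 0 3.2 0;1 0 0 3.2 0;1 0 0 3.2 0;1 0 0 3.2 0"
}}

```text
time: 35.18
tool_pos: [0.4686, -0.3087, -0.0114]
ee_rot: [-3.14, 0.001, -3.054]
wrist_force: [0.1, 0.2, -2.3]
width: 0.0212
```

>>> {"api": "servo_tool", "payload": {
  "series": "1 0 0 0.1 0;1 0 0 0.2 0;1 0 0 0.2 0;1 0 0 0.2 0"
}}

```text
time: 35.52
tool_pos: [0.468, -0.3085, -0.0143]
ee_rot: [-3.142, 0.0, -3.054]
wrist_force: [0.6, 0.2, -1.9]
width: 0.0218
```

>>> {"api": "servo_tool", "payload": {
  "series": "1 0 0 0.15 0;1 0 0 0.2 0;1 0 0 0.2 0;1 0 0 0.2 0"
}}

```text
time: 35.85
tool_pos: [0.4679, -0.3084, -0.0165]
ee_rot: [3.141, -0.0, -3.054]
wrist_force: [-0.8, 0.2, -2.5]
width: 0.0217
```

>>> {"api": "servo_tool", "payload": {
  "series": "1 0 0 0.1 0;1 0 0 0.1 0;1 0 0 0.1 0;1 0 0 0.1 0"
}}

```text
time: 36.18
tool_pos: [0.4682, -0.3086, -0.0173]
ee_rot: [-3.141, 0.0, -3.054]
wrist_force: [0.8, -0.2, -2.3]
width: 0.0217
```

>>> {"api": "servo_tool", "payload": {
  "series": "1 0 0 0.05 0;1 0 0 0.1 0;1 0 0 0.1 0;1 0 0 0.1 0"
}}

```text
time: 36.52
tool_pos: [0.4682, -0.3086, -0.0173]
ee_rot: [-3.141, 0.001, -3.054]
wrist_force: [-2.8, 1.8, 6.1]
width: 0.0218
```

On the tray floor. Back off slightly, release, rise and check.

>>> {"api": "servo_tool", "payload": {
  "series": "1 0 0 -0.1 0;1 0 0 -0.1 0;-1 0 0 -0.1 0;-1 0 0 -0.1 0;-1 0 0 -0.1 0;-1 0 0 -0.1 0;-1 0 0 -0.1 0;-1 0 0 -0.1 0;-1 0 0 -2 0;-1 0 0 -5 0;-1 0 0 -9 0;-1 0 0 -13 0;-1 0 0 -15 0;-1 0 0 -15 0;-1 0 0 -15 0"
}}

```text
time: 37.77
tool_pos: [0.4688, -0.3091, 0.1332]
ee_rot: [-3.139, 0.003, -3.054]
wrist_force: [0.0, 0.1, -0.7]
width: 0.0942
```

Run:
```python
from h import *
o=robot.get_obs();go(0,0,0,0,o);p,d=snapshot('wrist');C=cam('wrist',o);P=cloud(d,*C)
pi=p.astype(int);b=(P[...,2]>.004)&(P[...,2]<.014)&(pi[...,2]>pi[...,0]+6)&(abs(P[...,1]+.30)<.05)&(P[...,0]>.43)&(P[...,0]<.64)
n,l,s,c=cv2.connectedComponentsWithStats(b.astype(np.uint8));i=1+np.argmax(s[1:,4]);q=P[l==i]
print('blade z near/far',np.median(q[q[:,0]<.52,2]),np.median(q[q[:,0]>.58,2]),cv2.minAreaRect((q[:,:2]*1000).astype(np.float32)))
t,_=snapshot('top');s2,_=snapshot('scene')
cv2.imwrite('pics/f8.png',np.hstack([cv2.resize(p,(400,300)),cv2.resize(s2[180:380,160:427],(400,300))])[:,:,::-1])
```

```text
t 37.77 pos [ 0.4688 -0.3091  0.1332] rot [-3.1392e+00  2.7000e-03 -3.0544e+00] F [ 0.02  0.08 -0.73] w 0.0942 
 shift cm [44.01 34.87 13.32] turn -3.054
blade z near/far 0.008194419229149874 0.008186590186520543 ((527.6774291992188, -305.4147033691406), (164.97930908203125, 29.776716232299805), 5.03066349029541)
```

View pics/f8.png

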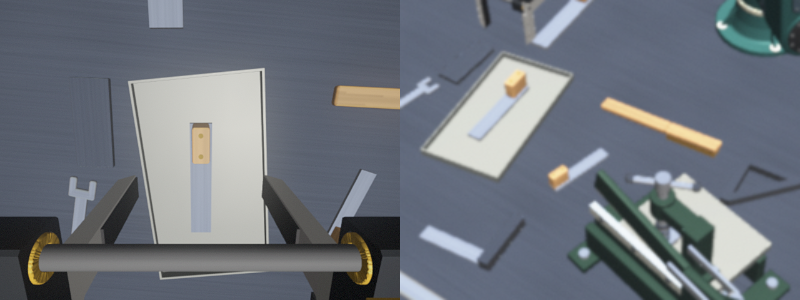

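The gauge lies flat in the tray (blade about 8.2 mm high at both ends, wrist-view pixels (201,122) to (201,232)), well inside its walls. The hand is clear, so I'm handing the job in.

```bash
python3 -c "
from bench import robot
print(robot.close_job(),robot.get_obs()['time'])"
```

```text
the job is handed in; nothing more can be done
the job is handed in; nothing more can be done
```

The job is done and handed in at about 38 s of the 67 s allowed; no verdict was reported. I slid the middle-sized gauge under the shoe, let go, screwed the shoe down by the hub, and drew the gauge out against a light drag. It is back flat in its tray.

**Setting:** Lifting the gauge against the shoe put first touch at about 6.2 mm of screw travel, give or take 0.4 mm. I turned the screw about 5.3 rad (6.75 mm), which is roughly 0.55 mm past touch.

**Drag:** The pull was about 5 to 6 N, which with friction of 0.6 means the shoe pressing about 4 to 5 N. I did not measure the pressing force or the final sole height directly; both follow from the drag and the screw travel.

**Last checks:** The blade read 8.2 mm high at both ends, so it lies flat well inside the tray walls. The hand was open and clear, and the bystanders in the last views looked undisturbed.

**What disagreed:**
- **Fingertips:** they sit about 35 mm above the stated TCP, so my first grasp closed on air without moving anything. I allowed for this afterwards.
- **Hub centre:** my first estimate was 2.6 mm off, giving about 10 N of side force on the first turn. I let go, recentred and gripped again.

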